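# Change the plate of the gem sieve

## Task

Change the gem sieve over to its slotted plate: lift off the funnel and stand it upright on the felt wheel, then set the sieve ring over the wooden push-out post so that its coarse plate is pushed up out of it, and lay that plate flat, rim up, in the white tray. Fit the slotted plate in the ring, rim up and fully home, and rebuild the sieve on the catch pan as it stood, ring first and funnel on top, each fully seated. Leave the spare plate with the fine holes where it lies.

Things in the scene. Friction and masses are not known exactly. Their poses are not given: they have to be found in the camera images.
- funnel: Aluminium funnel, open through, loose, 100 g, 36 mm tall; origin in the middle of its underside, z up. Tapered spigot 52-56 mm across to 6 mm up, flange 70 mm across from 6 to 10 mm, barrel 60 mm across above (grip here), bore 44-56 mm. Starts on the sieve ring: flange on the ring's rim, spigot in its mouth (2 mm play), origin 18 mm above the ring's. Elsewhere it stands on its spigot.
- sieve_ring: Brass ring, loose, 120 g, 66 mm across, 24 mm tall; origin in the middle of its underside, z up. Bore 58 mm, flared to 62 mm in the top 4 mm; at the bottom a lip 4 mm thick leaves a hole 42 mm across. A plate drops in from above and rests loose on the lip, its origin 4 mm above the ring's. Starts in the catch pan, under the funnel, holding the coarse plate.
- coarse_plate: Sieve plate with seven round holes of 10.5 mm, dark steel, loose, 45 g: a shallow round dish 53 mm across, 10 mm tall, flat perforated bottom, upright rim; origin in the middle of its underside, z up (rim up). Starts in the sieve ring, seen down through the funnel, too deep to be gripped there.
- slotted_plate: Sieve plate with four long parallel slots 5.6 mm wide, otherwise like the coarse plate: dark steel, loose, 45 g, 53 mm across, 10 mm tall, origin in the middle of its underside, z up (rim up). Starts rim up on the bench top.
- fine_plate: Sieve plate with some sixty round holes of 2.8 mm, otherwise like the coarse plate, loose. It lies rim up on the bench top and stays there.
- catch_pan: Steel catch pan, fixed, a low round cup 92 mm across, 29 mm tall; origin in the middle of its underside, z up. The ring stands inside its rim on a level seat 22 mm above the origin; the seat is 70 mm across and the rim round it flares to 82 mm at its top, so that a ring let down within 7 mm of centre slides home.
- push_post: Turned wooden post, fixed, 30 mm across, on a round foot 72 mm across and 8 mm thick; flat top 42 mm above the origin (middle of the underside, z up). The ring goes down over it onto the foot (ring origin 8 mm above the post's); the plate stays on top, its underside 10 mm above the ring's rim. A plate lying on the post is taken up by the lip when the ring is lifted.
- felt_wheel: Grey felt wheel lying flat, fixed, 86 mm across, 20 mm thick; origin in the middle of its underside, z up. Wheel, pan and post change places; one of them stands in front of the polisher's hanging mesh guard, which is solid and reaches from x 0.54 m back, y 0.05 to 0.29 m, z 0.06 to 0.27 m: keep the gripper in front of it.
- white_tray: White tray, fixed, 141 mm along its x, 151 mm along its y, 28 mm tall; origin in the middle of its underside, z up. Floor 3 mm thick, 116 by 126 mm, thin walls.
There are look-alikes about, which are no part of the job. What is shaped like the catch_pan but turquoise is not meant.

How it is judged:
By the outcome, as a careful person would: the job done as asked, in the order asked, and still so for the second after the job is handed in, with the robot touching nothing.
It also fails if it takes over 125 s, if anything falls off the work surface, if the arm or the gripper's body presses on something with over 40 N, if the wrist force passes 120 N, or if a joint passes its speed limit or range.

## Robot

A 6-joint arm with a two-finger parallel gripper is mounted at the origin on a cart in front of the work surface, level with it; the furniture and walls round the work are solid. World frame = base frame: x ahead of the robot, y to its left, z up, the work surface at z = 0. Lengths are in m, angles in rad, forces in N, time in s.
With the tool pointing down it reaches from about 0.275 to 0.775 m from the base axis. Payload 14.6 kg.
Tool frame: the origin (TCP) lies midway between the tips of the shut fingers; the grasp point (between the pads) lies tcp_to_grasp behind it (tcp_to_grasp is the distance from the TCP to the grasp point, in m); z points along the fingers, x is the direction in which the jaws open and shut, and the axes are right-handed (so a half turn about z gives the same grasp; the last joint's range is limited). The gripper opens to 85 mm and grips with 20 to 120 N. Pads are 22 mm wide; open, the fingers measure 114 mm over their backs; the gripper's body (76 mm by 85 mm) begins 54 mm behind the grasp point. The pads swing forward as they close: fully open they stand 13 mm farther back than shut.
Start: joints at [1.141, 0.263, -0.048, 1.259, 0, 1.415], TCP at [0.142, 0.505, 0.231] pointing down, gripper open.
Joint ranges: [-2.65, 2.65], [-0.89, 1.7], [-1.18, 1.37], [-2.13, 2.11], [-1.35, 1.29], [-3.14, 3.14]. Speed limits (rad/s): [1.89, 1.89, 2.57, 2.79, 3.14, 3.14].

## Interface

Orientations are given as a rotation vector (axis times angle).
In Python, from workcell import * gives the robot as it stands.
- The arm moves only by the tool play_rows, never from a script. Its argument "increments" is text: rows parted by semicolons, each of 6 numbers parted by spaces: the shift along the tool's x, y, z scaled (see below), then the turn, a rotation vector about the tool's x, y, z scaled (see below). A call has 1 to 12 rows; each row is the pose to reach, as a shift and turn from the pose commanded when the call began, along the tool's axes at that moment; what a row does not reach only later rows make up. The controller multiplies each number of a shift by 750 mm and each number of a turn by 90 degrees. A row lasts 1/8 s, in which the tool goes at most 62.5 mm and 10.7 degrees, less where a joint would pass 70% of its speed; a pose out of reach is approached as far as the arm can. A call with a number of a shift or a turn outside -1 to 1 is refused whole. A call with a gripper value outside its range is refused whole. "hand" is the closure, from 0 (fully open) to 1 (shut), set as the call begins (left out, the last holds). The fingers move at their own pace and stop on an object; "squeeze" is the grip in N (left out, the last holds). Time passes only in rows, so rows that repeat a pose let the fingers close. It gives the time, the measured TCP pose, the force and the opening at its end, in the units of the state.
- get_obs(): the state, without advancing time (a new reading comes with each control period).
- snapshot(name): name is "scene" or "top" or "wrist"; returns the picture (420x560x3 uint8, red, green, blue); there is no depth.
- get_calibration(name): a dict with "fx", "fy", "cx", "cy" (pixels), "rvec" (rotation vector, rad) and "tvec" (3), from world to camera coordinates, as OpenCV has them. Camera axes: x right, y down, z forward; pixel columns grow to the right and rows downward; lengths in m; the calibration is good to about 2 mm. The wrist camera is an equidistant fisheye: a pixel r from the principal point sees the ray r / f radians off the axis. A picture is of the moment at which its call begins: read the wrist's pose just before it. get_calibration takes no time and is no camera call; for the wrist camera it gives the pose at the moment of the call.
- finish_job(): hands the job in, once; it reports no verdict.
The state is a dict: "clock": time; "joint_pos": joint angles; "qvel": joint speeds; "joint_efforts": joint torques, N m; "eef_pos": TCP position; "orientation": TCP orientation; "ft_force": force on the tool from outside, world axes, zero at the start; "moment": the same for the moment, N m; "opening": finger opening in m.
Only numpy, scipy, OpenCV 4.12 (cv2) and the standard library are available. Lean on these libraries where they do the work, as an engineer would, in place of code of your own. Each camera call takes 0.05 s, during which the arm holds its last target.

## Working session

There is one attempt and no reset: what is moved stays moved. The work goes in short steps, Python scripts to look and compute and a tool call to move; the robot and the scene stay as the last step left them, time stands still between calls to the robot, and variables do not carry over. Pictures are saved under pics/ and viewed, and the job is handed in when it is done.

Besides the shell and the picture viewer there is one more tool, called after "Request:" as name(argument=value, ...), one argument or row to a line, values as JSON. play_rows: Moves the arm, as the interface text tells. Shifts and turns lie within -1 to 1; 1 stands for 750 mm of shift or 90 degrees of turn. Its arguments: {"type":"object","properties":{"increments":{"type":"string"},"hand":{"type":"number"},"squeeze":{"type":"number"}},"required":["increments"]}

```bash
ls; mkdir -p pics
python3 - <<'E'
from workcell import *
import cv2
o=get_obs();print(o)
for n in ["scene","top","wrist"]:
    c=get_calibration(n);print(n,c)
    cv2.imwrite(f"pics/{n}0.png",snapshot(n)[:,:,::-1])
E
```

```text
pics
{'clock': 0.0, 'joint_pos': array([ 1.14070648e+00,  2.63562900e-01, -4.89207745e-02,  1.25939244e+00,
       -1.39405840e-05,  1.41548996e+00]), 'qvel': array([ 1.21650333e-04, -1.55033057e-03,  1.18469261e-03,  7.48432318e-05,
        1.23176184e-03, -1.13007552e-03]), 'joint_efforts': array([-3.84663135e-04, -6.37627888e+01,  3.84569192e+01,  1.37698324e-02,
       -8.77326192e-05, -5.66136364e-06]), 'eef_pos': array([0.14235434, 0.50505974, 0.2308103 ]), 'orientation': array([ 2.50433904e+00,  1.89594361e+00, -1.48378093e-03]), 'ft_force': array([-0.33535843, -0.56253935, -0.25298087]), 'moment': array([ 0.07254254,  0.03412348, -0.06003967]), 'opening': 0.0851195989052873}
scene {'fx': 395.37603358848384, 'fy': 395.37603358848384, 'cx': 271.33925979459144, 'cy': 209.33615513649158, 'rvec': array([ 2.28199802, -0.89171552,  0.31783373]), 'tvec': array([-0.40282673,  0.28326134,  0.95088401])}
top {'fx': 493.8518929970872, 'fy': 493.8518929970872, 'cx': 279.43695857315834, 'cy': 209.98540719474224, 'rvec': array([ 2.19633162, -2.1771429 ,  0.05698575]), 'tvec': array([-0.05953846,  0.53142112,  1.28800355])}
wrist {'fx': 325.19226210127806, 'fy': 325.19226210127806, 'cx': 278.83009325615444, 'cy': 213.02668931391963, 'rvec': array([-2.32850285, -1.76267522, -0.23400395]), 'tvec': array([-0.52416517, -0.03332299,  0.37940988])}
```

View pics/top0.png

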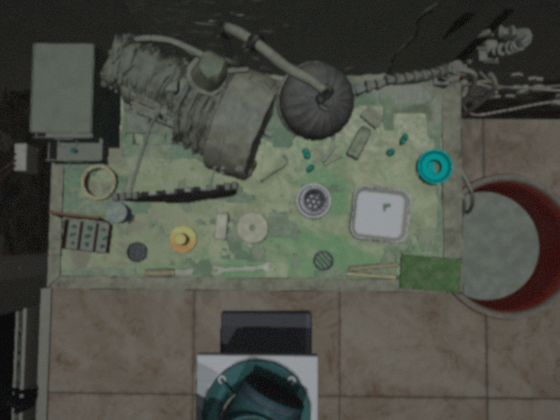

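View pics/scene0.png

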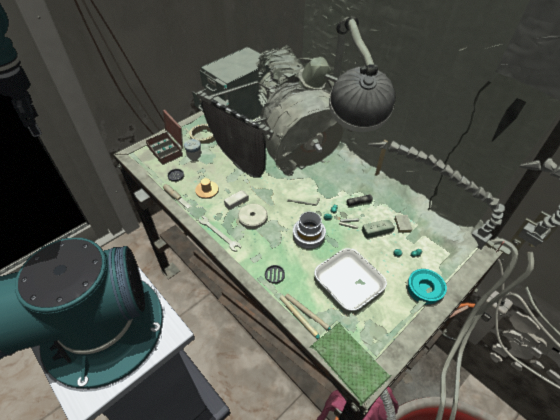

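View pics/wrist0.png

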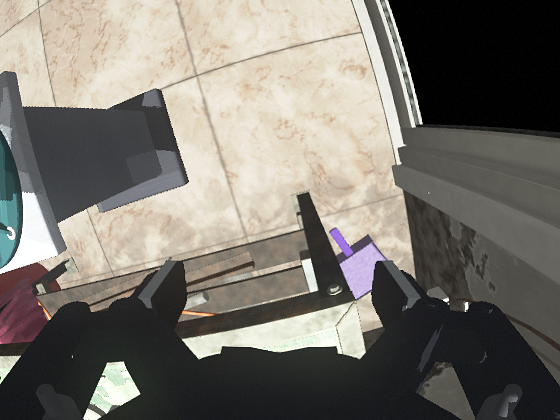

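```bash
cat > h.py <<'E'
import numpy as np, cv2
from scipy.spatial.transform import Rotation as R
from workcell import *
def ray(cal,u,v,fish=False):
    x=(u-cal['cx'])/cal['fx'];y=(v-cal['cy'])/cal['fy']
    if fish:
        r=np.hypot(x,y);d=np.array([x/r*np.sin(r),y/r*np.sin(r),np.cos(r)]) if r>1e-9 else np.array([0,0,1.])
    else: d=np.array([x,y,1.])
    M=R.from_rotvec(cal['rvec']).as_matrix()
    return -M.T@cal['tvec'],M.T@d
def pix2(cal,u,v,z,fish=False):
    c,d=ray(cal,u,v,fish); return c+d*(z-c[2])/d[2]
def proj(cal,P,fish=False):
    M=R.from_rotvec(cal['rvec']).as_matrix();p=np.atleast_2d(P)@M.T+cal['tvec']
    if fish:
        rr=np.hypot(p[:,0],p[:,1]);th=np.arctan2(rr,p[:,2]);s=th/np.maximum(rr,1e-9)
        return np.c_[cal['fx']*p[:,0]*s+cal['cx'],cal['fy']*p[:,1]*s+cal['cy']]
    return np.c_[cal['fx']*p[:,0]/p[:,2]+cal['cx'],cal['fy']*p[:,1]/p[:,2]+cal['cy']]
def circ(x,y,z,r,n=72):
    a=np.linspace(0,2*np.pi,n);return np.c_[x+r*np.cos(a),y+r*np.sin(a),0*a+z]
def draw(img,cal,x,y,z,r,col,fish=False,s=1,off=(0,0)):
    p=(proj(cal,circ(x,y,z,r),fish)-off+0.5)*s-0.5
    cv2.polylines(img,[np.round(p*8).astype(np.int32)],True,col,1,cv2.LINE_AA,3)
def crop(img,u0,v0,w,h,s):
    return cv2.resize(img[v0:v0+h,u0:u0+w],None,fx=s,fy=s,interpolation=cv2.INTER_CUBIC)
E
python3 - <<'E'
from h import *
c=get_calibration('top')
for n,u,v,z in [('post',182,239,.042),('wheel',253,228,.02),('sieve',314,201,.05),('tray',380,213,.02),('slot',323,260,.01),('fine',137,251,.01),('turq',434,166,.02)]:
    print(n,pix2(c,u,v,z).round(4))
im=cv2.imread('pics/top0.png')
a=crop(im,100,170,200,120,4);cv2.imwrite('pics/c1.png',np.clip(a*1.6,0,255))
a=crop(im,270,170,160,120,5);cv2.imwrite('pics/c2.png',np.clip(a*1.6,0,255))
E
```

```text
post [0.4531 0.1958 0.042 ]
wheel [0.4837 0.0141 0.02  ]
sieve [ 0.5538 -0.1439  0.05  ]
tray [ 0.526  -0.3191  0.02  ]
slot [ 0.4013 -0.1708  0.01  ]
fine [0.4204 0.3209 0.01  ]
turq [ 0.6514 -0.4618  0.02  ][ WARN:0@0.225] global loadsave.cpp:1063 imwrite_ Unsupported depth image for selected encoder is fallbacked to CV_8U.
```

View pics/c1.png

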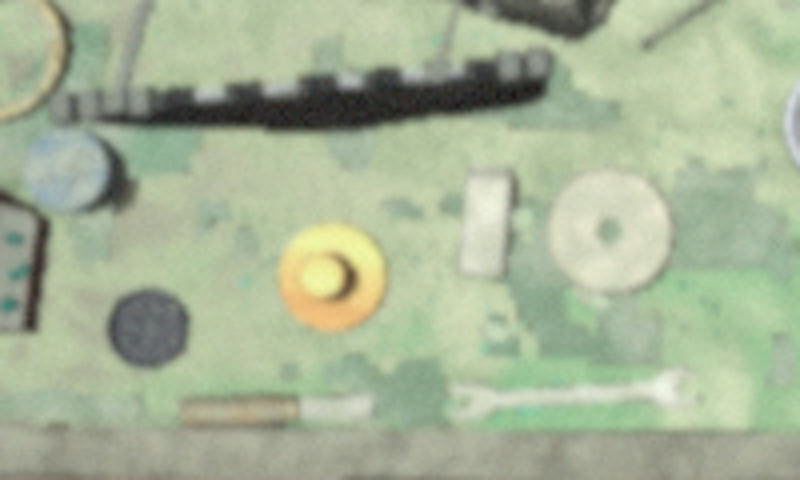

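View pics/c2.png

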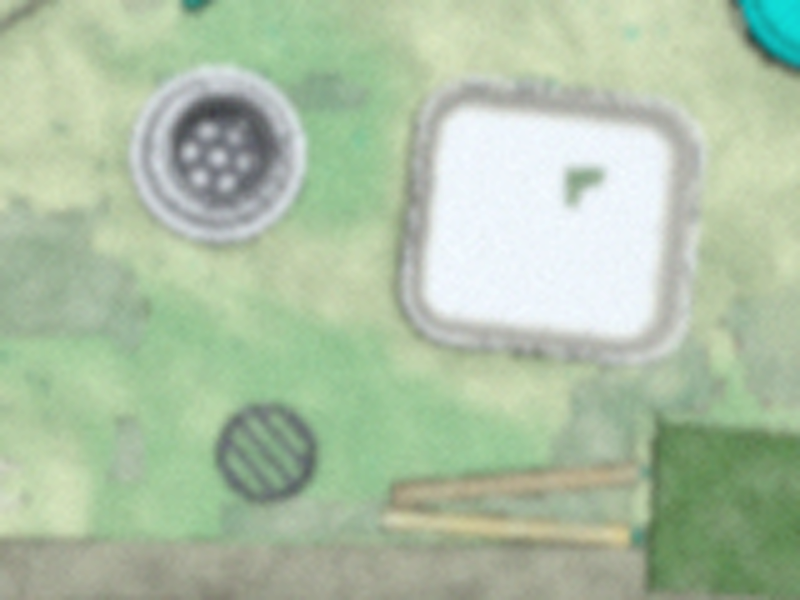

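Run:
```python
import workcell
print({k:v for k,v in vars(workcell).items() if not k.startswith('__') and isinstance(v,(int,float,str,list,tuple,dict))} , [k for k in dir(workcell) if not k.startswith('_')])
from h import *
ct,cs=get_calibration('top'),get_calibration('scene')
def tri(a,b):
    c1,d1=ray(ct,*a);c2,d2=ray(cs,*b)
    A=np.c_[d1,-d2];s=np.linalg.lstsq(A,c2-c1,rcond=None)[0];return c1+d1*s[0],c2+d2*s[1]
print('lamp',tri((317,100),(362,97)))
print('lamptip',tri((323,96),(371,71)))
im=cv2.imread('pics/top0.png');g=cv2.GaussianBlur(im,(0,0),0.8).astype(np.float32)
gx=cv2.Sobel(g,cv2.CV_32F,1,0);gy=cv2.Sobel(g,cv2.CV_32F,0,1)
def score(p,circs):
    s=0
    for z,r in circs:
        q=proj(ct,circ(p[0],p[1],z,r));ctr=proj(ct,[p[0],p[1],z])
        n=q-ctr;n/=np.linalg.norm(n,axis=1)[:,None]
        m=q.astype(np.float32).reshape(1,-1,2)
        a=cv2.remap(gx,m[...,0],m[...,1],1)[0];b=cv2.remap(gy,m[...,0],m[...,1],1)[0]
        dd=a*n[:,:1]+b*n[:,1:]
        s-=np.linalg.norm(dd.mean(0))  # consistent-sign edge
    return s
from scipy.optimize import minimize,brute
for n,p0,cc in [('post',(.453,.196),[(.008,.036)]),('posttop',(.453,.196),[(.042,.015)]),('wheel',(.4837,.0141),[(.02,.043)]),('pan',(.5538,-.144),[(.029,.046)]),('funneltop',(.5538,-.144),[(.076,.030)]),('funnelbore',(.5538,-.144),[(.076,.028)]),('slot',(.4013,-.1708),[(.01,.0265)]),('fine',(.42,.321),[(.01,.0265)])]:
    r=brute(score,[(p0[0]-.012,p0[0]+.012),(p0[1]-.012,p0[1]+.012)],args=(cc,),Ns=25,finish=lambda f,x,**k:minimize(f,x,args=(cc,),method='Nelder-Mead').x)
    print(n,np.array(r).round(4),score(r,cc))
```

```text
{'tcp_to_grasp': 0.0187} ['MotionError', 'finish_job', 'get_calibration', 'get_obs', 'snapshot', 'tcp_to_grasp']
lamp (array([ 0.7251819 , -0.12897856,  0.37157558]), array([ 0.72327644, -0.12687015,  0.37088731]))
lamptip (array([ 0.71201348, -0.13496363,  0.4430246 ]), array([ 0.71746379, -0.1413027 ,  0.4451377 ]))Traceback (most recent call last):
  File "<stdin>", line 25, in <module>
  File "<stdin>", line 15, in score
IndexError: invalid index to scalar variable.
```

Run:
```python
from h import *
ct=get_calibration('top')
im=cv2.imread('pics/top0.png');g=cv2.GaussianBlur(im,(0,0),0.8).astype(np.float32)
gx=cv2.Sobel(g,cv2.CV_32F,1,0);gy=cv2.Sobel(g,cv2.CV_32F,0,1)
def score(p,circs):
    s=0
    for z,r in circs:
        q=proj(ct,circ(p[0],p[1],z,r));ctr=proj(ct,[p[0],p[1],z])
        n=q-ctr;n/=np.linalg.norm(n,axis=1)[:,None]
        m=q.astype(np.float32).reshape(1,-1,2)
        a=cv2.remap(gx,m[...,0],m[...,1],1)[0];b=cv2.remap(gy,m[...,0],m[...,1],1)[0]
        s-=np.linalg.norm((a*n[:,:1]+b*n[:,1:]).mean(0))
    return s
from scipy.optimize import minimize,brute
out=im.copy()
for n,p0,cc in [('post',(.453,.196),[(.008,.036)]),('posttop',(.453,.196),[(.042,.015)]),('wheel',(.4837,.0141),[(.02,.043)]),('pan',(.5538,-.144),[(.029,.046)]),('funneltop',(.5538,-.144),[(.076,.030)]),('funnelbore',(.5538,-.144),[(.076,.028)]),('slot',(.4013,-.1708),[(.01,.0265)]),('fine',(.42,.321),[(.01,.0265)])]:
    r=brute(score,[(p0[0]-.012,p0[0]+.012),(p0[1]-.012,p0[1]+.012)],args=(cc,),Ns=25,finish=None)
    r=minimize(score,r,args=(cc,),method='Nelder-Mead').x
    print(n,np.array(r).round(4),score(r,cc))
# tray corners: white floor
m=((im.min(2)>130)).astype(np.uint8);m[:,:345]=0;m[:,415:]=0;m[:180]=0;m[245:]=0
m=cv2.morphologyEx(m,cv2.MORPH_CLOSE,np.ones((9,9)))
k=cv2.findContours(m,0,2)[0];k=max(k,key=cv2.contourArea);b=cv2.boxPoints(cv2.minAreaRect(k));print(b)
P=np.array([pix2(ct,*q,.003) for q in b]);print(P.round(4),P.mean(0),[np.linalg.norm(P[i]-P[i-1]) for i in range(4)])
```

```text
post [0.4542 0.2026] -85.60846105324877
posttop [0.4527 0.1915] -110.1850053861816
wheel [0.4862 0.0195] -64.05973996598543
pan [ 0.5576 -0.1432] -100.12231079052086
funneltop [ 0.5549 -0.1443] -165.84148759469073
funnelbore [ 0.5551 -0.1424] -194.73922956213315
slot [ 0.401  -0.1705] -138.04657292364357
fine [0.4187 0.3217] -195.964705505334
[[353.76556 233.81381]
 [357.35864 190.69656]
 [409.2483  195.02069]
 [405.6552  238.13794]]
[[ 0.471  -0.2527  0.003 ]
 [ 0.586  -0.2623  0.003 ]
 [ 0.5756 -0.4004  0.003 ]
 [ 0.4608 -0.3901  0.003 ]] [ 0.52335666 -0.32636692  0.003     ] [np.float64(0.1378003836211867), np.float64(0.11544488500392168), np.float64(0.13851842243253165), np.float64(0.11529526373436778)]
```

```bash
cat >> h.py <<'E'
R90=np.array([[0,1,0],[1,0,0],[0,0,-1.]]).T  # cols: tool x=world y, tool y=world x, tool z=-z
def plan(*wps,yaw=90):
    o=get_obs();M=R.from_rotvec(o['orientation']);p=o['eef_pos']
    a=np.deg2rad(yaw);T=R.from_matrix(np.array([[np.cos(a),np.sin(a),0],[np.sin(a),-np.cos(a),0],[0,0,-1]]).T.T)
    rv=(M.inv()*T).as_rotvec()/(np.pi/2)
    for w in wps:
        s=M.inv().apply(np.array(w)-p)/.75
        print(w,' '.join(f'{v:.4f}' for v in s),'|',' '.join(f'{v:.4f}' for v in rv),'dist',np.linalg.norm(np.array(w)-p).round(3))
def state():
    o=get_obs();print('t',round(o['clock'],2),'p',o['eef_pos'].round(4),'rv',o['orientation'].round(4),'F',o['ft_force'].round(2),'open',round(o['opening'],4))
E
python3 - <<'E'
from h import *
state();plan((.48,-.144,.22))
c=get_calibration('wrist');o=get_obs();M=R.from_rotvec(o['orientation'])
C=R.from_rotvec(c['rvec']).as_matrix()
print('cam in tool',M.inv().apply(-C.T@c['tvec']-o['eef_pos']),'axes(rows: cam x,y,z in tool)\n',(M.inv().as_matrix()@C.T).T.round(3))
ct=get_calibration('top');print(pix2(ct,182.6,238.7,.008),pix2(ct,181,238.7,.042))
E
```

```text
t 0.15 p [0.1424 0.5051 0.2309] rv [ 2.5045e+00  1.8960e+00 -1.1000e-03] F [ 0.72  1.   -0.29] open 0.0858
(0.48, -0.144, 0.22) -0.7109 0.6681 0.0151 | -0.0001 0.0005 -0.1749 dist 0.732
cam in tool [-0.00036888 -0.06716717 -0.14351025] axes(rows: cam x,y,z in tool)
 [[ 1.     0.    -0.   ]
 [-0.     0.965 -0.262]
 [-0.     0.262  0.965]]
[0.45395218 0.20120041 0.008     ] [0.45389838 0.19839937 0.042     ]
```

Request:
play_rows(
  increments="-0.711 0.668 0.015 0 0 -0.175;-0.711 0.668 0.015 0 0 -0.175;-0.711 0.668 0.015 0 0 -0.175;-0.711 0.668 0.015 0 0 -0.175;-0.711 0.668 0.015 0 0 -0.175;-0.711 0.668 0.015 0 0 -0.175;-0.711 0.668 0.015 0 0 -0.175;-0.711 0.668 0.015 0 0 -0.175;-0.711 0.668 0.015 0 0 -0.175;-0.711 0.668 0.015 0 0 -0.175;-0.711 0.668 0.015 0 0 -0.175;-0.711 0.668 0.015 0 0 -0.175",
)

```text
clock: 1.65
eef_pos: [0.4805, -0.1462, 0.2198]
orientation: [-2.222, -2.22, -0.0]
ft_force: [0.4, -0.0, -1.1]
opening: 0.0856
```

Request:
play_rows(
  increments="0 0 0 0 0 0",
)

```text
clock: 1.78
eef_pos: [0.481, -0.1468, 0.219]
orientation: [-2.225, -2.217, 0.001]
ft_force: [0.0, 0.4, -0.7]
opening: 0.0852
```

```bash
cat >> h.py <<'E'
def wshot(name,circs=(),bright=1.0,boxes=None):
    c=get_calibration('wrist');im=snapshot('wrist')[:,:,::-1].copy()
    cv2.imwrite(f'pics/{name}_raw.png',im);np.save(f'pics/{name}.npy',c,allow_pickle=True)
    for (x,y,z,r) in circs: draw(im,c,x,y,z,r,(0,0,255),True)
    cv2.imwrite(f'pics/{name}.png',im);return c,im
E
python3 - <<'E'
from h import *
state()
wshot('w1',[(.5555,-.1435,.076,.030),(.5555,-.1435,.029,.046),(.401,-.1705,.01,.0265)])
state()
E
```

```text
t 1.77 p [ 0.481  -0.1468  0.219 ] rv [-2.2245e+00 -2.2173e+00  8.0000e-04] F [ 0.03  0.42 -0.67] open 0.0852
t 1.82 p [ 0.4801 -0.1451  0.2193] rv [-2.2229e+00 -2.2183e+00  6.0000e-04] F [0.1  1.4  0.15] open 0.0851
```

View pics/w1.png

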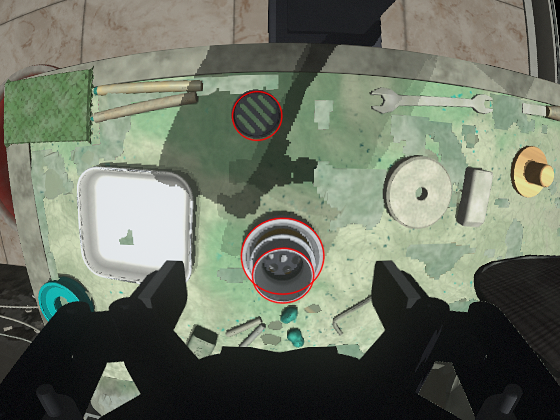

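```bash
cat >> h.py <<'E'
from scipy.optimize import minimize,brute
def fit(im,cal,p0,circs,fish=True,span=.012,sig=0.8):
    g=cv2.GaussianBlur(im,(0,0),sig).astype(np.float32)
    gx=cv2.Sobel(g,cv2.CV_32F,1,0);gy=cv2.Sobel(g,cv2.CV_32F,0,1)
    def score(p):
        s=0
        for z,r in circs:
            q=proj(cal,circ(p[0],p[1],z,r,144),fish);ctr=proj(cal,[p[0],p[1],z],fish)
            n=q-ctr;n/=np.linalg.norm(n,axis=1)[:,None]
            m=q.astype(np.float32).reshape(1,-1,2)
            a=cv2.remap(gx,m[...,0],m[...,1],1)[0];b=cv2.remap(gy,m[...,0],m[...,1],1)[0]
            d=a*n[:,:1]+b*n[:,1:]
            s-=np.linalg.norm(np.clip(d,-150,150).mean(0))
        return s
    r=brute(score,[(p0[0]-span,p0[0]+span),(p0[1]-span,p0[1]+span)],Ns=25,finish=None)
    r=minimize(score,r,method='Nelder-Mead').x
    return r,score(r)
E
cat > f1.py <<'E'
from h import *
im=cv2.imread('pics/w1_raw.png');c=np.load('pics/w1.npy',allow_pickle=True).item()
out=im.copy()
for n,p0,cc in [('post',(.454,.2),[(.008,.036)]),('posttop',(.453,.199),[(.042,.015)]),('wheel',(.4862,.016),[(.02,.043)]),('pan',(.5555,-.144),[(.029,.046)]),('funneltop',(.5555,-.144),[(.076,.030)]),('flange',(.5555,-.144),[(.050,.035)]),('slot',(.4013,-.1708),[(.01,.0265)])]:
    r,s=fit(im,c,p0,cc);print(n,r.round(4),round(s,1))
    for z,rr in cc: draw(out,c,*r,z,rr,(0,0,255),True)
cv2.imwrite('pics/w1f.png',crop(out,210,70,350,240,2))
E
python3 f1.py
```

```text
post [0.4509 0.1921] -153.6
posttop [0.4521 0.2008] -150.8
wheel [0.4823 0.0199] -111.6
pan [ 0.5554 -0.1438] -130.9
funneltop [ 0.5467 -0.1442] -157.9
flange [ 0.5462 -0.1478] -153.6
slot [ 0.3988 -0.1714] -187.2
```

View pics/w1f.png

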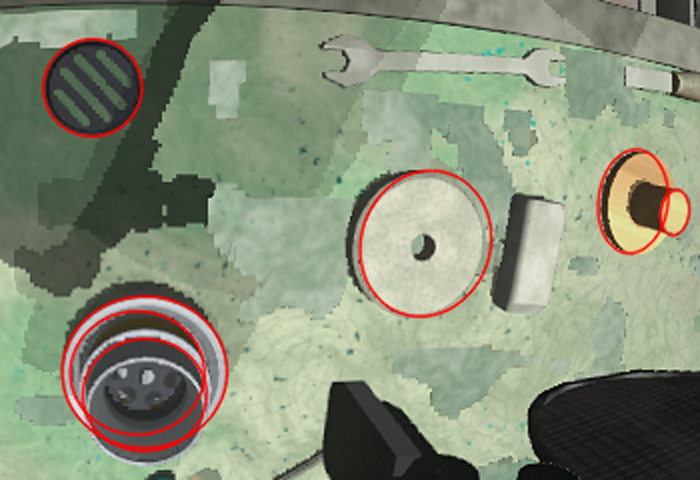

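Run:
```python
from h import *
im=cv2.imread('pics/w1_raw.png');c=np.load('pics/w1.npy',allow_pickle=True).item()
print('wheel',pix2(c,421.3,193.3,.019,True),'posttop',pix2(c,547.7,175.2,.042,True),'foot',pix2(c,526,170.3,.008,True))
out=im.copy()
for n,p0,cc in [('top',(.556,-.144),[(.076,.030)]),('both',(.556,-.144),[(.076,.030),(.076,.028)])]:
    r,s=fit(im,c,p0,cc,span=.005);print(n,r,s)
draw(out,c,.556,-.1438,.076,.030,(0,0,255),True)
draw(out,c,.556,-.1438,.05,.035,(0,255,0),True)
cv2.imwrite('pics/w1g.png',crop(out,220,190,130,130,4))
```

```text
wheel [0.48395171 0.01716629 0.019     ] posttop [0.45107416 0.20189173 0.042     ] foot [0.4507374  0.19005155 0.008     ]
top [ 0.55202485 -0.14385957] -153.02010347123013
both [ 0.55652129 -0.14349337] -343.5108733160698
```

View pics/w1g.png

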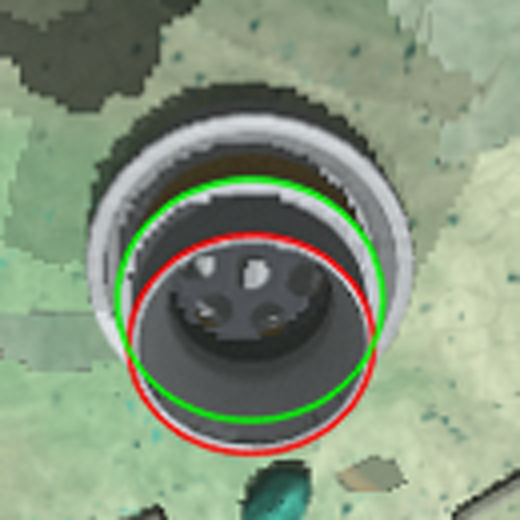

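Run:
```python
from h import *
im=cv2.imread('pics/w1_raw.png');c=np.load('pics/w1.npy',allow_pickle=True).item()
b=crop(im,500,130,60,80,6);out=im.copy()
draw(out,c,.453,.2,.042,.015,(0,0,255),True);draw(out,c,.453,.2,.008,.036,(255,0,0),True)
cv2.imwrite('pics/w1h.png',np.hstack([b,crop(out,500,130,60,80,6)]))
```

```text
(no output)
```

View pics/w1h.png

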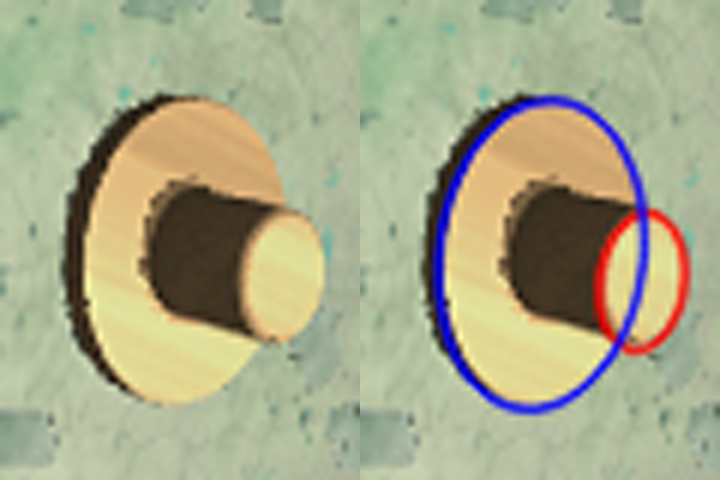

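```bash
cat >> h.py <<'E'
import json
def cmd(): return np.array(json.load(open('cmd.json')))
def apply(a,b,c):
    p=cmd()+np.array([b,a,-c])*.75;json.dump(list(p),open('cmd.json','w'));print('cmd',p.round(4));return p
def pl(*w):
    p=cmd()
    for q in w: d=(np.array(q)-p)/.75;print(q,f'{d[1]:.4f} {d[0]:.4f} {-d[2]:.4f}',np.linalg.norm(d*.75).round(3))
E
python3 - <<'E'
from h import *
M=R.from_rotvec([2.5044,1.896,-.0013]);p=np.array([.14237,.50508,.23085])+M.apply(np.array([-.711,.668,.015])*.75)
json.dump(list(p),open('cmd.json','w'));print(p)
pl((.555,-.1437,.12),(.555,-.1437,.05))
E
```

```text
[ 0.47988222 -0.14411283  0.22001932]
(0.555, -0.1437, 0.12) 0.0006 0.1002 0.1334 0.125
(0.555, -0.1437, 0.05) 0.0006 0.1002 0.2267 0.186
```

Request:
play_rows(
  increments="0 0.1 0.05 0 0 0;0 0.1 0.13 0 0 0;0 0.1 0.16 0 0 0;0 0.1 0.19 0 0 0;0 0.1 0.21 0 0 0;0 0.1 0.225 0 0 0;0 0.1 0.225 0 0 0",
)

```text
clock: 2.7
eef_pos: [0.5547, -0.1436, 0.0512]
orientation: [-2.221, -2.221, 0.0]
ft_force: [0.0, -0.7, 0.2]
opening: 0.0853
```

Run:
```python
from h import *
apply(0,.1,.225);state();wshot('w2',[(.555,-.1437,.076,.03)]);state()
```

```text
cmd [ 0.5549 -0.1441  0.0513]
t 2.7 p [ 0.5547 -0.1436  0.0512] rv [-2.2208e+00 -2.2215e+00  3.0000e-04] F [ 0.04 -0.66  0.18] open 0.0853
t 2.75 p [ 0.5551 -0.1438  0.0517] rv [2.2210e+00 2.2214e+00 2.0000e-04] F [ 0.37 -0.8   0.09] open 0.0853
```

View pics/w2.png

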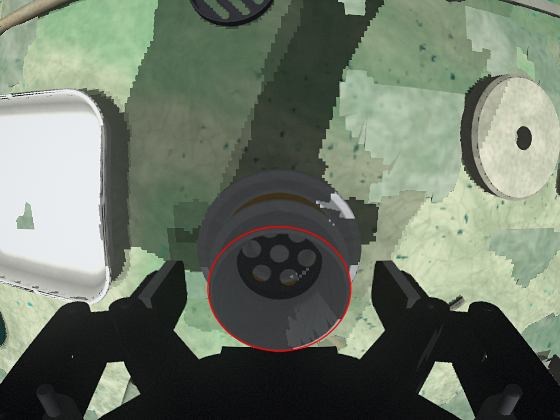

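Request:
play_rows(
  increments="0 0 0 0 0 0;0 0 0 0 0 0;0 0 0 0 0 0;0 0 0 0 0 0;0 0 0 0 0 0;0 0 0 0 0 0",
  hand=1,
  squeeze=40,
)

```text
clock: 3.5
eef_pos: [0.5554, -0.144, 0.0523]
orientation: [2.221, 2.221, 0.001]
ft_force: [-3.1, 0.4, 10.4]
opening: 0.0585
```

Run:
```python
from h import *
state();wshot('w3');pl((.555,-.1437,.13),(.484,.017,.13),(.484,.017,.0315))
```

```text
t 3.5 p [ 0.5554 -0.144   0.0523] rv [2.2205e+00 2.2205e+00 1.0000e-03] F [-3.13  0.41 10.38] open 0.0585
(0.555, -0.1437, 0.13) 0.0006 0.0002 -0.1050 0.079
(0.484, 0.017, 0.13) 0.2148 -0.0945 -0.1050 0.193
(0.484, 0.017, 0.0315) 0.2148 -0.0945 0.0264 0.177
```

View pics/w3.png

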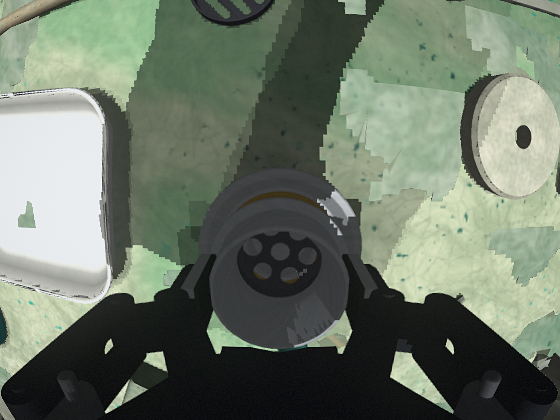

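Request:
play_rows(
  increments="0 0 -0.02 0 0 0;0 0 -0.06 0 0 0;0 0 -0.105 0 0 0;0.06 -0.026 -0.105 0 0 0;0.12 -0.053 -0.105 0 0 0;0.18 -0.079 -0.105 0 0 0;0.215 -0.0945 -0.105 0 0 0;0.215 -0.0945 -0.07 0 0 0;0.215 -0.0945 -0.03 0 0 0;0.215 -0.0945 0 0 0 0;0.215 -0.0945 0 0 0 0",
)

```text
clock: 4.92
eef_pos: [0.4835, 0.0174, 0.051]
orientation: [-2.22, -2.22, 0.002]
ft_force: [-0.8, 0.0, -1.0]
opening: 0.0579
```

Run:
```python
from h import *
apply(.215,-.0945,0);state();wshot('w4',[(.484,.017,.02,.043),(.484,.017,.075-.0185+.02,.03)])
state()
```

```text
cmd [0.484  0.0171 0.0513]
t 4.92 p [0.4835 0.0174 0.051 ] rv [-2.2204e+00 -2.2205e+00  1.7000e-03] F [-0.83  0.03 -0.97] open 0.0579
t 4.97 p [0.4841 0.0173 0.0519] rv [-2.2212e+00 -2.2213e+00  3.0000e-04] F [ 0.4  -0.09 -0.17] open 0.0583
```

View pics/w4.png

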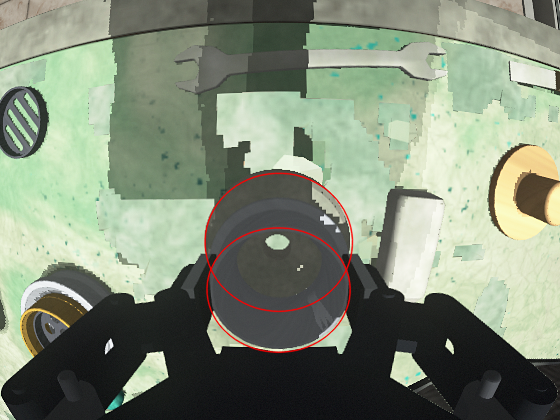

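Request:
play_rows(
  increments="0 0 0.013 0 0 0;0 0 0.021 0 0 0;0 0 0.0255 0 0 0;0 0 0.0265 0 0 0;0 0 0.0265 0 0 0",
)

```text
clock: 5.6
eef_pos: [0.4841, 0.0173, 0.0323]
orientation: [2.221, 2.221, 0.001]
ft_force: [-6.2, 1.3, 19.6]
opening: 0.058
```

Request:
play_rows(
  increments="0 0 0 0 0 0;0 0 0 0 0 0;0 0 0 0 0 0;0 0 0 0 0 0;0 0 0 0 0 0",
  hand=0,
)

```text
clock: 6.22
eef_pos: [0.4841, 0.0174, 0.0314]
orientation: [-2.221, -2.221, 0.0]
ft_force: [0.6, 0.3, 0.1]
opening: 0.0857
```

Run:
```python
from h import *
apply(0,0,.0265);state();
pl((.484,.017,.13),(.50,-.1437,.15))
```

```text
cmd [0.484  0.0171 0.0314]
t 6.22 p [0.4841 0.0174 0.0314] rv [-2.2213e+00 -2.2215e+00  1.0000e-04] F [0.56 0.35 0.1 ] open 0.0857
(0.484, 0.017, 0.13) -0.0002 -0.0000 -0.1315 0.099
(0.5, -0.1437, 0.15) -0.2144 0.0213 -0.1581 0.2
```

Request:
play_rows(
  increments="0 0 -0.05 0 0 0;0 0 -0.13 0 0 0;-0.07 0.007 -0.16 0 0 0;-0.15 0.015 -0.16 0 0 0;-0.215 0.021 -0.16 0 0 0;-0.215 0.021 -0.16 0 0 0",
)

```text
clock: 6.98
eef_pos: [0.5, -0.1468, 0.1512]
orientation: [2.225, 2.217, -0.0]
ft_force: [-0.2, 0.8, -0.2]
opening: 0.0854
```

Run:
```python
from h import *
apply(-.215,.021,-.16);state();wshot('w5',[(.555,-.1437,.046,.033),(.555,-.1437,.046,.031),(.484,.017,.056,.03),(.484,.017,.02,.043)])
pl((.555,-.1437,.09),(.555,-.1437,.033))
```

```text
cmd [ 0.4998 -0.1441  0.1514]
t 6.97 p [ 0.5    -0.1468  0.1512] rv [ 2.2252e+00  2.2172e+00 -3.0000e-04] F [-0.23  0.8  -0.15] open 0.0854
(0.555, -0.1437, 0.09) 0.0006 0.0737 0.0819 0.083
(0.555, -0.1437, 0.033) 0.0006 0.0737 0.1579 0.131
```

View pics/w5.png

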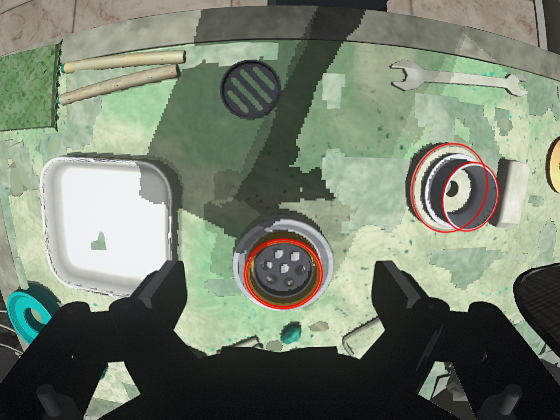

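Request:
play_rows(
  increments="0 0.0737 0.04 0 0 0;0 0.0737 0.1 0 0 0;0 0.0737 0.13 0 0 0;0 0.0737 0.15 0 0 0;0 0.0737 0.158 0 0 0;0 0.0737 0.158 0 0 0",
)

```text
clock: 7.78
eef_pos: [0.5553, -0.1437, 0.0333]
orientation: [2.221, 2.222, 0.0]
ft_force: [-0.1, -0.4, 0.2]
opening: 0.0852
```

Run:
```python
from h import *
apply(0,.0737,.158);state();c,im=wshot('w6',[(.555,-.1437,.046,.033),(.555,-.1437,.046,.031)])
state()
im=cv2.imread('pics/w6_raw.png')
print(fit(im,c,(.555,-.1437),[(.046,.033),(.029,.046)],span=.006))
```

```text
cmd [ 0.555  -0.1441  0.0329]
t 7.78 p [ 0.5553 -0.1437  0.0333] rv [2.2208e+00 2.2216e+00 3.0000e-04] F [-0.13 -0.42  0.2 ] open 0.0852
t 7.83 p [ 0.5555 -0.1439  0.0336] rv [2.2205e+00 2.2210e+00 7.0000e-04] F [ 0.22 -0.52  0.44] open 0.0855
(array([ 0.55475951, -0.14389916]), np.float64(-185.99526669510948))
```

View pics/w6.png

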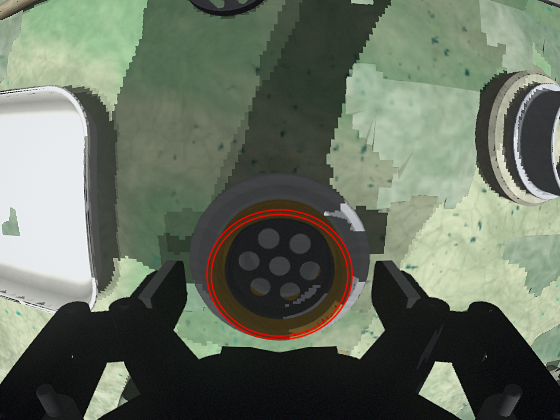

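Request:
play_rows(
  increments="0 0 0 0 0 0;0 0 0 0 0 0;0 0 0 0 0 0;0 0 0 0 0 0;0 0 0 0 0 0",
  hand=1,
)

```text
clock: 8.45
eef_pos: [0.5556, -0.144, 0.0343]
orientation: [2.22, 2.22, 0.001]
ft_force: [-4.0, 2.0, 15.1]
opening: 0.0631
```

Run:
```python
from h import *
state();pl((.4525,.0,.13),(.4525,.2005,.13),(.4525,.2005,.08))
```

```text
t 8.45 p [ 0.5556 -0.144   0.0343] rv [2.2203e+00 2.2204e+00 1.3000e-03] F [-3.96  2.01 15.13] open 0.0631
(0.4525, 0.0, 0.13) 0.1922 -0.1367 -0.1295 0.202
(0.4525, 0.2005, 0.13) 0.4595 -0.1367 -0.1295 0.372
(0.4525, 0.2005, 0.08) 0.4595 -0.1367 -0.0628 0.363
```

Request:
play_rows(
  increments="0 0 -0.02 0 0 0;0 0 -0.07 0 0 0;0 0 -0.13 0 0 0;0 0 -0.13 0 0 0",
)

```text
clock: 8.95
eef_pos: [0.5568, -0.1446, 0.1343]
orientation: [2.217, 2.218, 0.004]
ft_force: [0.5, -0.1, -2.1]
opening: 0.0628
```

Run:
```python
from h import *
state();wshot('w7')
```

```text
t 8.95 p [ 0.5568 -0.1446  0.1343] rv [2.2174 2.2175 0.0035] F [ 0.48 -0.06 -2.15] open 0.0628
```

View pics/w7.png

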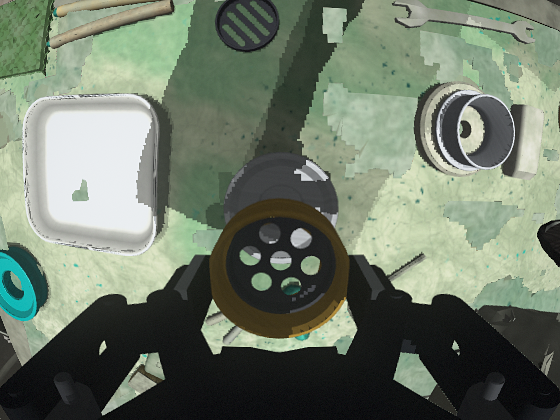

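Run:
```python
from h import *
apply(0,0,-.13);pl((.4525,.0,.13),(.4525,.2005,.13),(.4525,.2005,.08))
```

```text
cmd [ 0.555  -0.1441  0.1304]
(0.4525, 0.0, 0.13) 0.1922 -0.1367 0.0005 0.177
(0.4525, 0.2005, 0.13) 0.4595 -0.1367 0.0005 0.36
(0.4525, 0.2005, 0.08) 0.4595 -0.1367 0.0672 0.363
```

Request:
play_rows(
  increments="0.06 -0.05 0 0 0 0;0.12 -0.1 0 0 0 0;0.19 -0.137 0 0 0 0;0.25 -0.137 0 0 0 0;0.31 -0.137 0 0 0 0;0.38 -0.137 0 0 0 0;0.43 -0.137 0 0 0 0;0.4595 -0.137 0 0 0 0;0.4595 -0.137 0 0 0 0;0.4595 -0.137 0 0 0 0",
)

```text
clock: 10.25
eef_pos: [0.452, 0.2001, 0.1299]
orientation: [-2.221, -2.221, 0.002]
ft_force: [-1.3, -0.4, -1.9]
opening: 0.0626
```

Run:
```python
from h import *
apply(.4595,-.137,0);state();wshot('w8',[(.4525,.2005,.008,.036),(.4525,.2005,.042,.015)]);state()
```

```text
cmd [0.4523 0.2005 0.1304]
t 10.25 p [0.452  0.2001 0.1299] rv [-2.2213e+00 -2.2211e+00  1.7000e-03] F [-1.25 -0.37 -1.87] open 0.0626
t 10.3 p [0.4521 0.2    0.1301] rv [-2.2219e+00 -2.2206e+00  1.2000e-03] F [ 0.03  0.19 -2.47] open 0.063
```

View pics/w8.png

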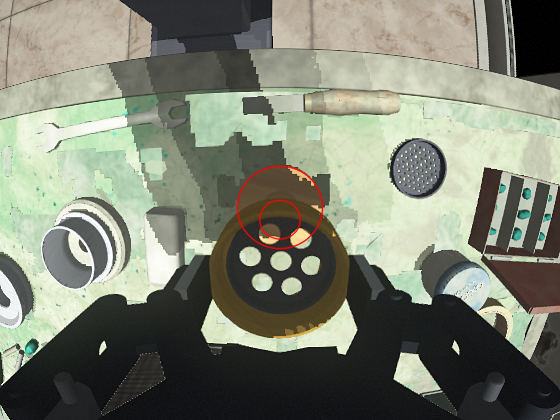

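Request:
play_rows(
  increments="0 0 0.05 0 0 0;0 0 0.09 0 0 0;0 0 0.105 0 0 0;0 0 0.115 0 0 0;0 0 0.125 0 0 0;0 0 0.125 0 0 0",
)

```text
clock: 11.05
eef_pos: [0.4525, 0.2007, 0.0367]
orientation: [2.221, 2.221, 0.0]
ft_force: [-0.4, 0.3, -1.2]
opening: 0.0628
```

Request:
play_rows(
  increments="0 0 0.008 0 0 0;0 0 0.016 0 0 0;0 0 0.019 0 0 0;0 0 0.019 0 0 0",
)

```text
clock: 11.55
eef_pos: [0.4522, 0.2007, 0.0222]
orientation: [-2.221, -2.221, 0.001]
ft_force: [0.4, -0.5, -1.6]
opening: 0.0628
```

Run:
```python
from h import *
apply(0,0,.125+.019);state();wshot('w9',[(.4525,.2005,.032,.033),(.4525,.2005,.052,.0265)]);state()
```

```text
cmd [0.4523 0.2005 0.0224]
t 11.55 p [0.4522 0.2007 0.0222] rv [-2.2212e+00 -2.2214e+00  5.0000e-04] F [ 0.38 -0.51 -1.56] open 0.0628
t 11.6 p [0.4523 0.2008 0.0224] rv [-2.2213e+00 -2.2216e+00  2.0000e-04] F [ 0.05  0.05 -0.66] open 0.0629
```

View pics/w9.png

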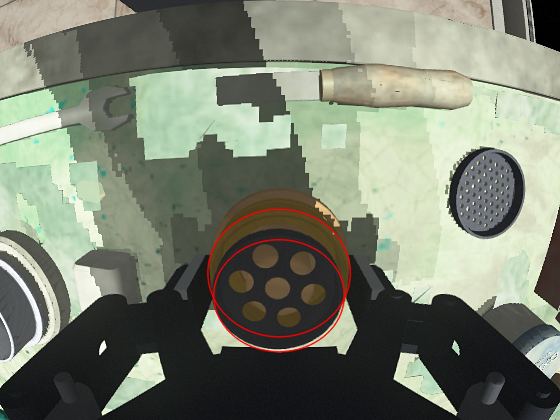

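Request:
play_rows(
  increments="0 0 0.002 0 0 0;0 0 0.0045 0 0 0;0 0 0.0045 0 0 0",
)

```text
clock: 11.98
eef_pos: [0.4526, 0.2008, 0.0203]
orientation: [2.221, 2.221, 0.002]
ft_force: [-7.6, -2.5, 25.9]
opening: 0.0625
```

Request:
play_rows(
  increments="0 0 0 0 0 0;0 0 0 0 0 0;0 0 0 0 0 0;0 0 0 0 0 0",
  hand=0,
)

```text
clock: 12.48
eef_pos: [0.4523, 0.2007, 0.0189]
orientation: [-2.221, -2.221, 0.0]
ft_force: [0.1, 0.3, 0.1]
opening: 0.0854
```

Request:
play_rows(
  increments="0 0 -0.01 0 0 0;0 0 -0.027 0 0 0;0 0 -0.027 0 0 0",
)

```text
clock: 12.85
eef_pos: [0.4532, 0.201, 0.0405]
orientation: [2.221, 2.221, 0.003]
ft_force: [-0.1, 0.1, -0.2]
opening: 0.0853
```

Run:
```python
from h import *
apply(0,0,.0045-.027);state();c,im=wshot('w10',[(.4523,.2005,.032,.033),(.4523,.2005,.052,.0265)]);state()
im=cv2.imread('pics/w10_raw.png');print(fit(im,c,(.4523,.2005),[(.052,.0265)],span=.005))
```

```text
cmd [0.4523 0.2005 0.0393]
t 12.85 p [0.4532 0.201  0.0405] rv [2.2205 2.2208 0.003 ] F [-0.12  0.14 -0.21] open 0.0853
t 12.9 p [0.4528 0.2009 0.04  ] rv [2.2208e+00 2.2210e+00 1.9000e-03] F [ 0.4  -0.53 -0.42] open 0.0856
(array([0.44994726, 0.19986086]), np.float64(-153.96492335804055))
```

View pics/w10.png

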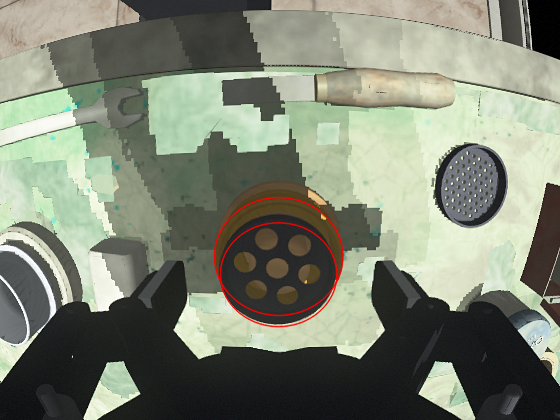

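Request:
play_rows(
  increments="0 -0.003 0 0 0 0;0 -0.003 0 0 0 0;0 -0.003 0 0 0 0;0 -0.003 0 0 0 0;0 -0.003 0 0 0 0;0 -0.003 0 0 0 0",
  hand=1,
  squeeze=25,
)

```text
clock: 13.65
eef_pos: [0.4497, 0.2007, 0.0392]
orientation: [-2.221, -2.221, 0.001]
ft_force: [-3.7, -0.6, 5.4]
opening: 0.0516
```

Run:
```python
from h import *
apply(0,-.003,0);state();c,im=wshot('w11',[(.45,.2005,.032,.033),(.45,.2005,.052,.0265)])
```

```text
cmd [0.45   0.2005 0.0393]
t 13.65 p [0.4497 0.2007 0.0392] rv [-2.2211e+00 -2.2213e+00  9.0000e-04] F [-3.66 -0.58  5.36] open 0.0516
```

View pics/w11.png

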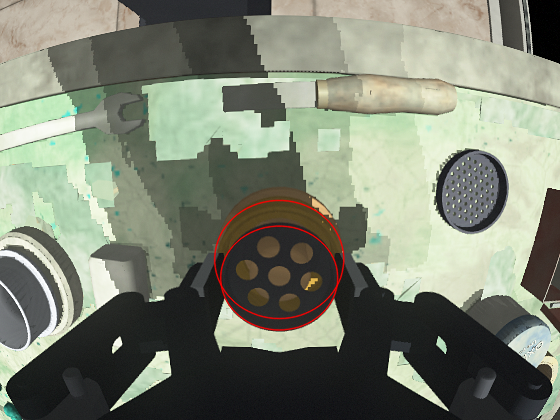

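Request:
play_rows(
  increments="0 0 0 0 0 0;0 0 0 0 0 0;0 0 -0.008 0 0 0;0 0 -0.008 0 0 0",
  hand=0.2,
)

```text
clock: 14.2
eef_pos: [0.4505, 0.2008, 0.0458]
orientation: [2.221, 2.221, 0.001]
ft_force: [-0.1, -0.3, 1.0]
opening: 0.068
```

Request:
play_rows(
  increments="0 0 0 0 0 0;0 0 0 0 0 0;0 0 0 0 0 0;0 0 0 0 0 0",
  hand=1,
)

```text
clock: 14.7
eef_pos: [0.4502, 0.2007, 0.0456]
orientation: [2.221, 2.221, 0.001]
ft_force: [-2.0, -0.8, 8.8]
opening: 0.0505
```

Request:
play_rows(
  increments="0 0 -0.02 0 0 0;0 0 -0.07 0 0 0;0 0 -0.12 0 0 0;0 0 -0.12 0 0 0",
)

```text
clock: 15.2
eef_pos: [0.4514, 0.2011, 0.1374]
orientation: [2.22, 2.22, 0.006]
ft_force: [-0.0, 0.1, -0.0]
opening: 0.0509
```

Run:
```python
from h import *
apply(0,0,-.128);state();c,im=wshot('w12',[(.452,.2,.032,.033)]);pl((.45,0,.14),(.523,-.32,.14))
```

```text
cmd [0.45   0.2005 0.1353]
t 15.2 p [0.4514 0.2011 0.1374] rv [2.2198 2.2202 0.0056] F [-0.01  0.11 -0.01] open 0.0509
(0.45, 0, 0.14) -0.2673 -0.0000 -0.0063 0.201
(0.523, -0.32, 0.14) -0.6940 0.0973 -0.0063 0.526
```

View pics/w12.png

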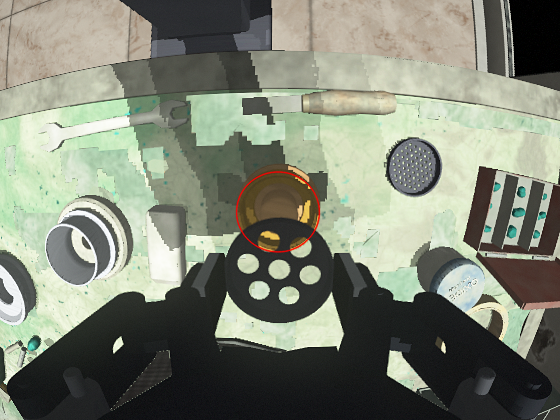

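Request:
play_rows(
  increments="-0.08 0 0 0 0 0;-0.16 0 0 0 0 0;-0.24 0 0 0 0 0;-0.31 0.01 0 0 0 0;-0.38 0.03 0 0 0 0;-0.46 0.05 0 0 0 0;-0.54 0.07 0 0 0 0;-0.62 0.09 0 0 0 0;-0.697 0.0973 0 0 0 0;-0.697 0.0973 0 0 0 0;-0.697 0.0973 0.03 0 0 0;-0.697 0.0973 0.06 0 0 0",
)

```text
clock: 16.75
eef_pos: [0.5226, -0.321, 0.0886]
orientation: [-2.22, -2.221, 0.0]
ft_force: [0.4, -0.5, -1.0]
opening: 0.0507
```

Run:
```python
from h import *
apply(-.697,.0973,.06);state();c,im=wshot('w13',[(.523,-.3222,.003,.0265)]);state();pl((.523,-.3222,.008))
```

```text
cmd [ 0.523  -0.3222  0.0903]
t 16.75 p [ 0.5226 -0.321   0.0886] rv [-2.22   -2.2207  0.    ] F [ 0.37 -0.46 -0.97] open 0.0507
t 16.8 p [ 0.5215 -0.3201  0.0858] rv [-2.2172e+00 -2.2182e+00  6.0000e-04] F [-0.91  1.07 -4.17] open 0.0505
(0.523, -0.3222, 0.008) 0.0001 -0.0000 0.1097 0.082
```

View pics/w13.png

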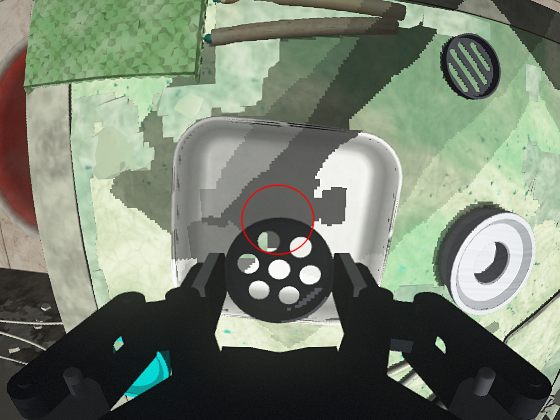

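Request:
play_rows(
  increments="0 0 0.05 0 0 0;0 0 0.08 0 0 0;0 0 0.1 0 0 0;0 0 0.107 0 0 0;0 0 0.11 0 0 0;0 0 0.11 0 0 0",
)

```text
clock: 17.55
eef_pos: [0.5234, -0.3221, 0.0087]
orientation: [2.221, 2.221, 0.0]
ft_force: [0.0, -0.1, -0.2]
opening: 0.0505
```

Request:
play_rows(
  increments="0 0 0 0 0 0;0 0 0 0 0 0;0 0 0 0 0 0;0 0 -0.03 0 0 0;0 0 -0.1 0 0 0;0 0 -0.1 0 0 0",
  hand=0.2,
)

```text
clock: 18.3
eef_pos: [0.5247, -0.3233, 0.0864]
orientation: [2.217, 2.217, 0.001]
ft_force: [0.4, -1.0, -1.0]
opening: 0.0684
```

Run:
```python
from h import *
apply(0,0,.01);state();c,im=wshot('w14',[(.523,-.3222,.013,.0265),(.4,-.171,.01,.0265)]);state();pl((.4,-.171,.1),(.4,-.171,.006))
im=cv2.imread('pics/w14_raw.png')
print(fit(im,c,(.4,-.171),[(.01,.0265)],span=.006))
```

```text
cmd [ 0.523  -0.3222  0.0828]
t 18.3 p [ 0.5247 -0.3233  0.0864] rv [2.2171e+00 2.2173e+00 9.0000e-04] F [ 0.41 -1.04 -0.95] open 0.0684
t 18.35 p [ 0.5239 -0.3227  0.0843] rv [2.2190e+00 2.2193e+00 5.0000e-04] F [ 0.11  0.51 -0.66] open 0.0683
(0.4, -0.171, 0.1) 0.2017 -0.1640 -0.0230 0.196
(0.4, -0.171, 0.006) 0.2017 -0.1640 0.1024 0.21
(array([ 0.39954985, -0.17531213]), np.float64(-200.17561051056705))
```

View pics/w14.png

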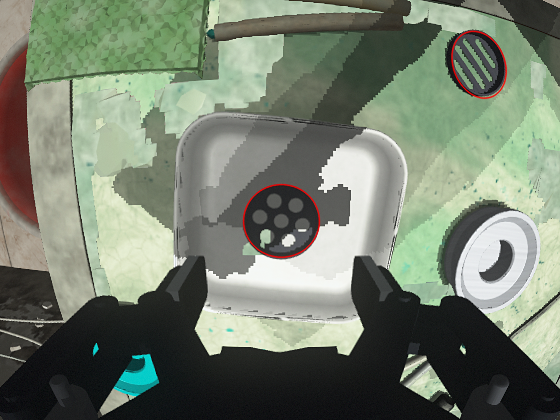

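Request:
play_rows(
  increments="0.06 -0.05 -0.023 0 0 0;0.12 -0.1 -0.023 0 0 0;0.18 -0.15 -0.023 0 0 0;0.202 -0.164 -0.023 0 0 0;0.202 -0.164 0.01 0 0 0;0.202 -0.164 0.04 0 0 0;0.202 -0.164 0.04 0 0 0;0.202 -0.164 0.04 0 0 0",
  hand=0,
)

```text
clock: 19.35
eef_pos: [0.4004, -0.1708, 0.0531]
orientation: [2.221, 2.221, 0.0]
ft_force: [-0.4, 0.0, 0.1]
opening: 0.0854
```

Run:
```python
from h import *
apply(.202,-.164,.04);state();c,im=wshot('w15',[(.4,-.171,.01,.0265)]);state()
im=cv2.imread('pics/w15_raw.png')
print(fit(im,c,(.4,-.171),[(.01,.0265)],span=.006));pl((.4,-.171,.006))
```

```text
cmd [ 0.4    -0.1707  0.0528]
t 19.35 p [ 0.4004 -0.1708  0.0531] rv [2.2215 2.2214 0.    ] F [-0.42  0.03  0.1 ] open 0.0854
t 19.4 p [ 0.4006 -0.1709  0.0533] rv [2.2210e+00 2.2209e+00 2.0000e-04] F [-0.28 -0.67 -0.11] open 0.085
(array([ 0.39789621, -0.17184757]), np.float64(-181.84180292507634))
(0.4, -0.171, 0.006) -0.0003 -0.0000 0.0624 0.047
```

View pics/w15.png

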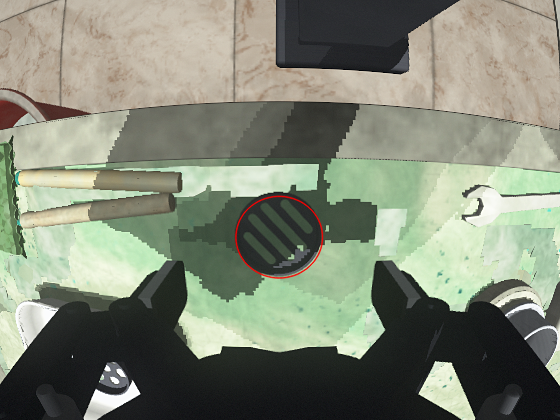

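Request:
play_rows(
  increments="-0.001 -0.0013 0.03 0 0 0;-0.001 -0.0013 0.055 0 0 0;-0.001 -0.0013 0.0645 0 0 0;-0.001 -0.0013 0.0645 0 0 0",
)

```text
clock: 19.9
eef_pos: [0.3993, -0.1714, 0.0047]
orientation: [2.221, 2.222, 0.0]
ft_force: [-0.6, -0.3, 0.4]
opening: 0.0855
```

Request:
play_rows(
  increments="0 0 0 0 0 0;0 0 0 0 0 0;0 0 0 0 0 0;0 0 0 0 0 0;0 0 0 0 0 0",
  hand=1,
)

```text
clock: 20.52
eef_pos: [0.3995, -0.1716, 0.0053]
orientation: [2.22, 2.221, 0.0]
ft_force: [-2.3, 1.3, 15.1]
opening: 0.05
```

Run:
```python
from h import *
apply(-.001,-.0013,.0645);state();c,im=wshot('w16',[(.399,-.1715,.01,.0265)]);state()
```

```text
cmd [ 0.399  -0.1715  0.0044]
t 20.52 p [ 0.3995 -0.1716  0.0053] rv [2.2202e+00 2.2206e+00 3.0000e-04] F [-2.3   1.35 15.08] open 0.05
t 20.57 p [ 0.3995 -0.1716  0.0053] rv [2.2203e+00 2.2205e+00 2.0000e-04] F [-1.75  2.05 15.45] open 0.0502
```

View pics/w16.png

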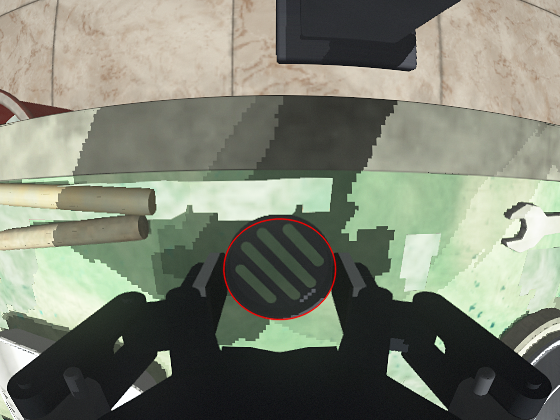

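Run:
```python
from h import *
pl((.4535,.2005,.13),(.4535,.2005,.0475))
```

```text
(0.4535, 0.2005, 0.13) 0.4960 0.0726 -0.1675 0.396
(0.4535, 0.2005, 0.0475) 0.4960 0.0726 -0.0575 0.378
```

Request:
play_rows(
  increments="0 0 -0.02 0 0 0;0 0 -0.08 0 0 0;0 0 -0.14 0 0 0;0.06 0.01 -0.167 0 0 0;0.14 0.02 -0.167 0 0 0;0.22 0.035 -0.167 0 0 0;0.3 0.05 -0.167 0 0 0;0.38 0.065 -0.167 0 0 0;0.46 0.0727 -0.167 0 0 0;0.496 0.0727 -0.167 0 0 0;0.496 0.0727 -0.167 0 0 0;0.496 0.0727 -0.167 0 0 0",
)

```text
clock: 22.08
eef_pos: [0.4535, 0.2003, 0.1298]
orientation: [2.221, 2.221, -0.0]
ft_force: [0.0, -0.2, 0.3]
opening: 0.0498
```

Run:
```python
from h import *
apply(.496,.0727,-.167);state();c,im=wshot('w17',[(.4525,.2005,.032,.033),(.4525,.2005,.042,.015),(.4525,.2005,.008,.036)]);state();pl((.4535,.2005,.0475))
```

```text
cmd [0.4536 0.2005 0.1296]
t 22.07 p [0.4535 0.2003 0.1298] rv [ 2.2212e+00  2.2214e+00 -3.0000e-04] F [ 0.03 -0.23  0.3 ] open 0.0498
t 22.12 p [0.4536 0.2    0.1298] rv [ 2.2220e+00  2.2207e+00 -1.0000e-04] F [-0.21 -0.02  0.32] open 0.0498
(0.4535, 0.2005, 0.0475) -0.0000 -0.0001 0.1095 0.082
```

View pics/w17.png

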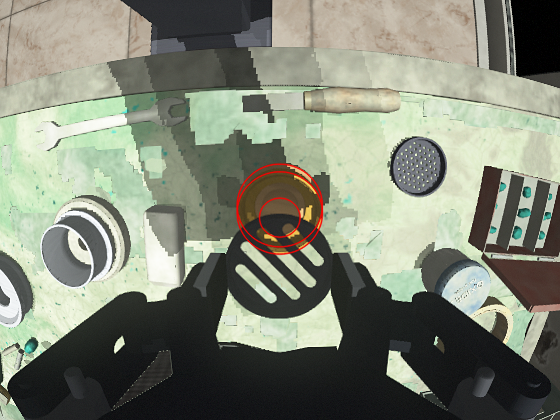

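Run:
```python
from h import *
a=cv2.imread('pics/w17_raw.png');b=cv2.imread('pics/w17.png')
cv2.imwrite('pics/w17z.png',np.hstack([crop(a,225,155,110,110,3.6),crop(b,225,155,110,110,3.6)]))
```

```text
(no output)
```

View pics/w17z.png

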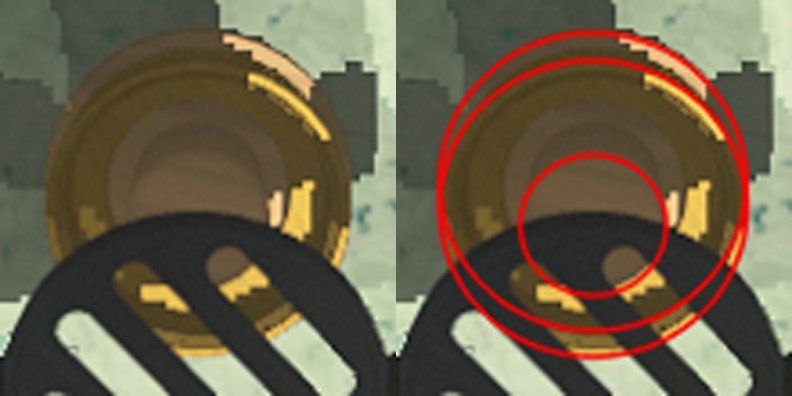

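Request:
play_rows(
  increments="0 0 0.04 0 0 0;0 0 0.08 0 0 0;0 0 0.1 0 0 0;0 0 0.107 0 0 0;0 0 0.11 0 0 0;0 0 0.11 0 0 0",
)

```text
clock: 22.88
eef_pos: [0.454, 0.2004, 0.0478]
orientation: [2.221, 2.22, 0.001]
ft_force: [0.8, 0.1, -0.5]
opening: 0.0495
```

Request:
play_rows(
  increments="0 0 0 0 0 0;0 0 0 0 0 0;0 0 0 0 0 0;0 0 0 0 0 0",
  hand=0,
)

```text
clock: 23.38
eef_pos: [0.4536, 0.2008, 0.0472]
orientation: [2.221, 2.222, 0.0]
ft_force: [-0.5, -0.3, 0.0]
opening: 0.0853
```

Request:
play_rows(
  increments="0 0 -0.03 0 0 0;0 0 -0.06 0 0 0;0 0 -0.06 0 0 0;0 0 -0.06 0 0 0",
)

```text
clock: 23.88
eef_pos: [0.4534, 0.2007, 0.0916]
orientation: [-2.221, -2.221, 0.001]
ft_force: [0.1, -0.2, 0.3]
opening: 0.085
```

Run:
```python
from h import *
apply(0,0,.05);state();c,im=wshot('w18',[(.4523,.2005,.032,.033),(.4523,.2005,.052,.0265)]);state()
a=cv2.imread('pics/w18_raw.png');print(fit(a,c,(.4523,.2005),[(.052,.0265)],span=.006))
cv2.imwrite('pics/w18z.png',np.hstack([crop(a,215,165,130,130,3),crop(im,215,165,130,130,3)]))
```

```text
cmd [0.4536 0.2005 0.0921]
t 23.88 p [0.4534 0.2007 0.0916] rv [-2.2212e+00 -2.2214e+00  7.0000e-04] F [ 0.11 -0.17  0.33] open 0.085
t 23.93 p [0.4532 0.2006 0.0914] rv [-2.2210e+00 -2.2212e+00  1.4000e-03] F [-0.34  0.54  0.11] open 0.0855
(array([0.45216867, 0.20039882]), np.float64(-175.67780727032698))
```

View pics/w18z.png

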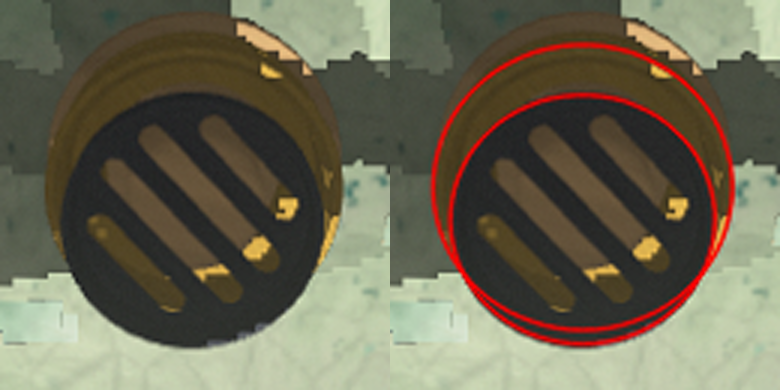

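Run:
```python
from h import *
pl((.4523,.2006,.0192))
```

```text
(0.4523, 0.2006, 0.0192) 0.0001 -0.0017 0.0973 0.073
```

Request:
play_rows(
  increments="0 -0.0015 0.03 0 0 0;0 -0.0015 0.06 0 0 0;0 -0.0015 0.08 0 0 0;0 -0.0015 0.092 0 0 0;0 -0.0015 0.0972 0 0 0;0 -0.0015 0.0972 0 0 0",
)

```text
clock: 24.68
eef_pos: [0.4525, 0.2007, 0.0193]
orientation: [-2.221, -2.222, 0.0]
ft_force: [0.1, -0.7, -0.4]
opening: 0.0855
```

Request:
play_rows(
  increments="0 0 0 0 0 0;0 0 0 0 0 0;0 0 0 0 0 0;0 0 0 0 0 0;0 0 0 0 0 0",
  hand=1,
  squeeze=40,
)

```text
clock: 25.3
eef_pos: [0.4528, 0.2008, 0.0203]
orientation: [2.221, 2.221, 0.002]
ft_force: [-4.0, -0.8, 14.9]
opening: 0.0628
```

Run:
```python
from h import *
apply(0,-.0015,.0972);state();c,im=wshot('w19',[(.4523,.2005,.032,.033),(.4520,.2004,.052,.0265)]);state()
```

```text
cmd [0.4524 0.2005 0.0192]
t 25.3 p [0.4528 0.2008 0.0203] rv [2.2208e+00 2.2210e+00 1.7000e-03] F [-3.98 -0.83 14.9 ] open 0.0628
t 25.35 p [0.4528 0.2008 0.0203] rv [2.2208e+00 2.2209e+00 1.8000e-03] F [-4.27 -1.43 14.58] open 0.0631
```

View pics/w19.png

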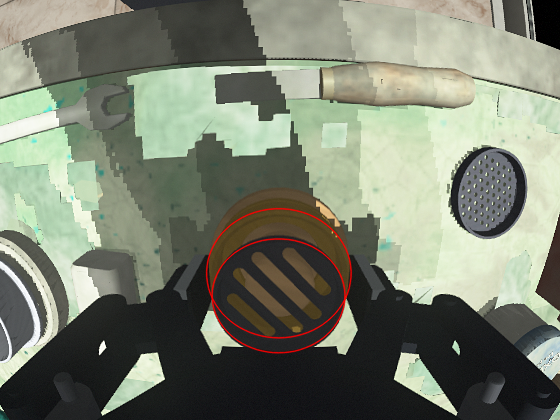

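Request:
play_rows(
  increments="0 0 -0.006 0 0 0;0 0 -0.012 0 0 0;0 0 -0.018 0 0 0;0 0 -0.024 0 0 0;0 0 -0.03 0 0 0;0 0 -0.036 0 0 0;0 0 -0.042 0 0 0;0 0 -0.05 0 0 0;0 0 -0.07 0 0 0;0 0 -0.11 0 0 0;0 0 -0.148 0 0 0;0 0 -0.148 0 0 0",
)

```text
clock: 26.85
eef_pos: [0.4535, 0.201, 0.132]
orientation: [2.22, 2.22, 0.004]
ft_force: [0.3, -0.6, -2.1]
opening: 0.0626
```

Run:
```python
from h import *
apply(0,0,-.148);state();c,im=wshot('w20');state();a=cv2.imread('pics/w20_raw.png')
cv2.imwrite('pics/w20z.png',crop(a,160,150,240,220,2.7))
pl((.4524,0,.13),(.555,-.144,.13),(.555,-.144,.033))
```

```text
cmd [0.4524 0.2005 0.1302]
t 26.85 p [0.4535 0.201  0.132 ] rv [2.2201 2.2204 0.0044] F [ 0.26 -0.61 -2.08] open 0.0626
t 26.9 p [0.4528 0.2008 0.1306] rv [2.2208e+00 2.2211e+00 1.8000e-03] F [ 0.26 -0.49 -2.13] open 0.0628
(0.4524, 0, 0.13) -0.2673 -0.0000 0.0003 0.201
(0.555, -0.144, 0.13) -0.4593 0.1368 0.0003 0.359
(0.555, -0.144, 0.033) -0.4593 0.1368 0.1297 0.372
```

View pics/w20z.png

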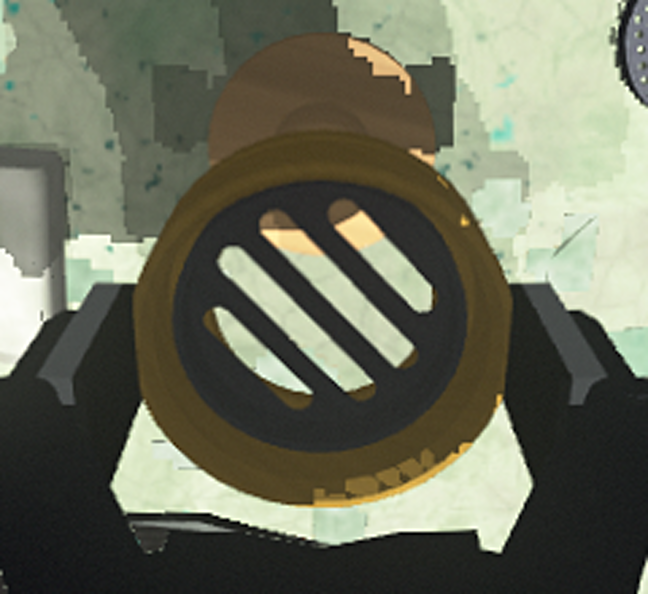

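Request:
play_rows(
  increments="-0.07 0 0 0 0 0;-0.14 0 0 0 0 0;-0.21 0 0 0 0 0;-0.275 0.01 0 0 0 0;-0.34 0.05 0 0 0 0;-0.4 0.1 0 0 0 0;-0.459 0.137 0 0 0 0;-0.459 0.137 0 0 0 0;-0.459 0.137 0.04 0 0 0;-0.459 0.137 0.06 0 0 0;-0.459 0.137 0.06 0 0 0",
)

```text
clock: 28.28
eef_pos: [0.5542, -0.1427, 0.0842]
orientation: [-2.219, -2.22, 0.002]
ft_force: [0.4, 0.6, -0.9]
opening: 0.0627
```

Run:
```python
from h import *
apply(-.459,.137,.06);state();c,im=wshot('w21',[(.555,-.1437,.029,.046)]);state();
pl((.555,-.1438,.033))
```

```text
cmd [ 0.5552 -0.1437  0.0852]
t 28.27 p [ 0.5542 -0.1427  0.0842] rv [-2.2191e+00 -2.2203e+00  1.6000e-03] F [ 0.42  0.61 -0.87] open 0.0627
t 28.32 p [ 0.5549 -0.143   0.0851] rv [-2.2202e+00 -2.2214e+00  6.0000e-04] F [ 0.32  0.59 -1.92] open 0.0628
(0.555, -0.1438, 0.033) -0.0001 -0.0002 0.0697 0.052
```

View pics/w21.png

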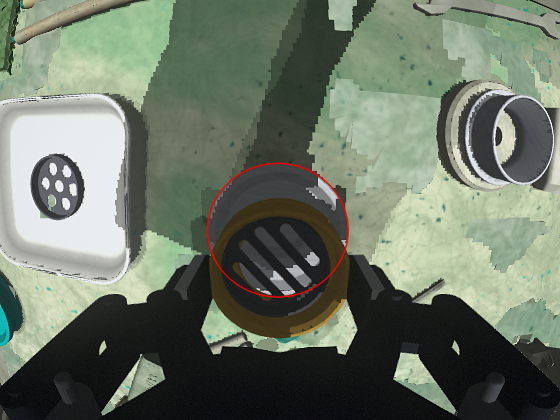

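Aligned with the pan. Lower until contact.

Request:
play_rows(
  increments="0 0 0.03 0 0 0;0 0 0.05 0 0 0;0 0 0.06 0 0 0;0 0 0.066 0 0 0;0 0 0.0685 0 0 0;0 0 0.0685 0 0 0",
)

```text
clock: 29.08
eef_pos: [0.5554, -0.1435, 0.0345]
orientation: [2.221, 2.221, 0.0]
ft_force: [-3.0, 1.1, 2.8]
opening: 0.0626
```

Request:
play_rows(
  increments="0 0 0.001 0 0 0;0 0 0.002 0 0 0;0 0 0.002 0 0 0",
)

```text
clock: 29.45
eef_pos: [0.5555, -0.1435, 0.0343]
orientation: [2.22, 2.221, 0.001]
ft_force: [-9.3, 4.3, 25.9]
opening: 0.0628
```

Request:
play_rows(
  increments="0 0 0 0 0 0;0 0 0 0 0 0;0 0 0 0 0 0;0 0 0 0 0 0;0 0 -0.05 0 0 0;0 0 -0.1 0 0 0;0 -0.04 -0.12 0 0 0;0 -0.08 -0.14 0 0 0;0 -0.08 -0.14 0 0 0;0 -0.08 -0.14 0 0 0",
  hand=0,
)

```text
clock: 30.7
eef_pos: [0.4957, -0.1436, 0.1373]
orientation: [2.221, 2.221, 0.0]
ft_force: [-0.6, 0.5, -0.2]
opening: 0.0852
```

Run:
```python
from h import *
apply(0,-.08,.0705-.14);state();c,im=wshot('w22',[(.555,-.1438,.046,.033),(.484,.017,.056,.03),(.484,.017,.02,.043)]);state();
a=cv2.imread('pics/w22_raw.png')
print('ring',fit(a,c,(.555,-.1438),[(.046,.033)],span=.005),'both',fit(a,c,(.555,-.1438),[(.046,.033),(.046,.031)],span=.005),'pan',fit(a,c,(.555,-.1438),[(.029,.046)],span=.005))
print('funnel',fit(a,c,(.484,.017),[(.056,.03)],span=.006),fit(a,c,(.484,.017),[(.056,.03),(.056,.028)],span=.006))
cv2.imwrite('pics/w22z.png',np.hstack([crop(a,220,190,130,140,3),crop(a,390,120,130,140,3)]))
```

```text
cmd [ 0.4952 -0.1437  0.1374]
t 30.7 p [ 0.4957 -0.1436  0.1373] rv [2.2212e+00 2.2211e+00 3.0000e-04] F [-0.56  0.45 -0.19] open 0.0852
t 30.75 p [ 0.4958 -0.1436  0.137 ] rv [-2.2213e+00 -2.2216e+00 -1.0000e-04] F [ 0.25  0.32 -0.64] open 0.0851
ring (array([ 0.55294739, -0.14373308]), np.float64(-131.19486535290812)) both (array([ 0.55633092, -0.14355003]), np.float64(-311.6922615978387)) pan (array([ 0.55596581, -0.14382708]), np.float64(-156.85426916000338))
funnel (array([0.48471192, 0.01842619]), np.float64(-198.38330097441698)) (array([0.48459342, 0.01787887]), np.float64(-418.6915861836328))
```

View pics/w22.png

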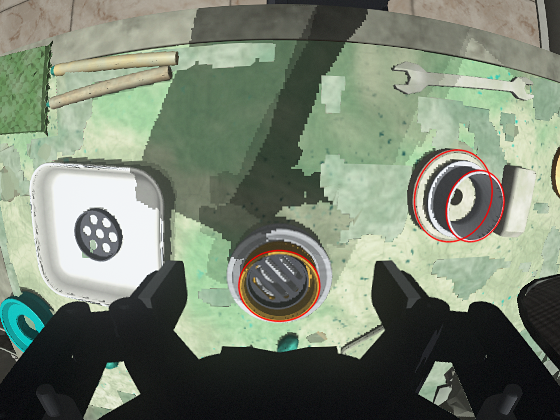

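View pics/w22z.png

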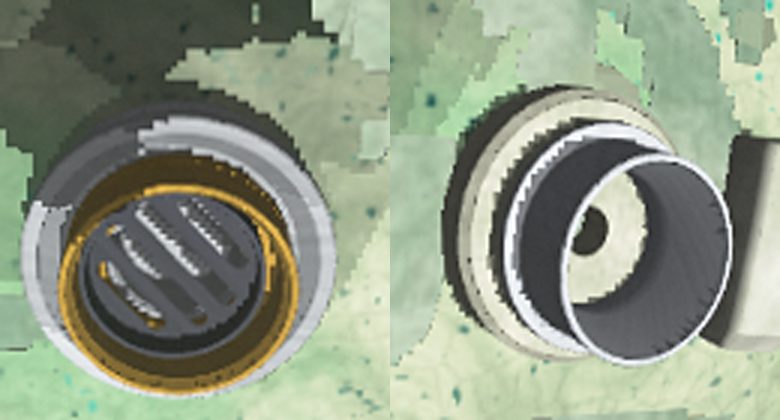

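Run:
```python
from h import *
pl((.4843,.0174,.12),(.4843,.0174,.033))
```

```text
(0.4843, 0.0174, 0.12) 0.2149 -0.0145 0.0232 0.162
(0.4843, 0.0174, 0.033) 0.2149 -0.0145 0.1392 0.192
```

Request:
play_rows(
  increments="0.07 -0.005 0 0 0 0;0.14 -0.01 0 0 0 0;0.2 -0.0145 0 0 0 0;0.2148 -0.0145 0.02 0 0 0;0.2148 -0.0145 0.05 0 0 0;0.2148 -0.0145 0.09 0 0 0;0.2148 -0.0145 0.12 0 0 0;0.2148 -0.0145 0.139 0 0 0;0.2148 -0.0145 0.139 0 0 0",
)

```text
clock: 31.88
eef_pos: [0.4841, 0.0178, 0.0319]
orientation: [-2.22, -2.22, 0.002]
ft_force: [0.2, 0.1, -0.1]
opening: 0.0855
```

Run:
```python
from h import *
apply(.2148,-.0145,.139);state();c,im=wshot('w23',[(.4843,.0174,.056,.03)]);state();
```

```text
cmd [0.4843 0.0174 0.0331]
t 31.88 p [0.4841 0.0178 0.0319] rv [-2.2197 -2.2205  0.0023] F [ 0.18  0.06 -0.11] open 0.0855
t 31.93 p [0.4845 0.0178 0.0327] rv [-2.2204e+00 -2.2212e+00  1.1000e-03] F [ 0.37 -0.83  0.01] open 0.0854
```

View pics/w23.png

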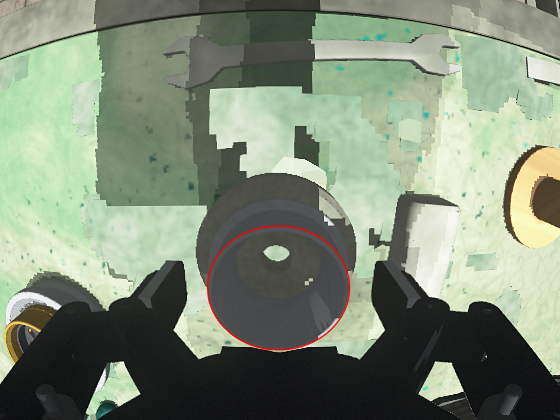

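Funnel is centred in the jaws (circle matches at (279,288)). Grip and lift.

Request:
play_rows(
  increments="0 0 0 0 0 0;0 0 0 0 0 0;0 0 0 0 0 0;0 0 0 0 0 0;0 0 0 0 0 0",
  hand=1,
)

```text
clock: 32.55
eef_pos: [0.4849, 0.0175, 0.0341]
orientation: [2.22, 2.221, 0.002]
ft_force: [-1.8, 0.9, 9.5]
opening: 0.0579
```

Request:
play_rows(
  increments="0 0 -0.03 0 0 0;0 0 -0.08 0 0 0;0 0 -0.12 0 0 0;-0.06 0.03 -0.12 0 0 0;-0.13 0.06 -0.12 0 0 0;-0.18 0.08 -0.12 0 0 0;-0.2148 0.095 -0.12 0 0 0;-0.2148 0.095 -0.1 0 0 0;-0.2148 0.095 -0.07 0 0 0;-0.2148 0.095 -0.06 0 0 0;-0.2148 0.095 -0.06 0 0 0",
)

```text
clock: 33.92
eef_pos: [0.5553, -0.1429, 0.078]
orientation: [-2.22, -2.222, 0.0]
ft_force: [-0.2, 0.8, -1.5]
opening: 0.0577
```

Run:
```python
from h import *
apply(-.2148,.095,-.06);state();c,im=wshot('w24',[(.5555,-.1437,.046,.033),(.5555,-.1437,.046,.031),(.5555,-.1437,.029,.046)]);state();
a=cv2.imread('pics/w24_raw.png')
cv2.imwrite('pics/w24z.png',np.hstack([crop(a,190,150,190,200,2),crop(im,190,150,190,200,2)]))
```

```text
cmd [ 0.5556 -0.1437  0.0781]
t 33.92 p [ 0.5553 -0.1429  0.078 ] rv [-2.2203e+00 -2.2216e+00  3.0000e-04] F [-0.24  0.81 -1.51] open 0.0577
t 33.98 p [ 0.5557 -0.1431  0.0785] rv [2.2207e+00 2.2220e+00 2.0000e-04] F [-0.   -0.12 -1.32] open 0.0581
```

View pics/w24z.png

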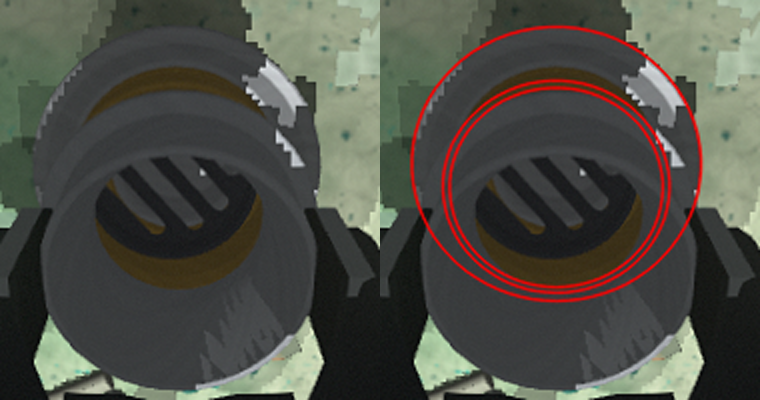

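Request:
play_rows(
  increments="0 0 0.012 0 0 0;0 0 0.02 0 0 0;0 0 0.026 0 0 0;0 0 0.03 0 0 0;0 0 0.032 0 0 0;0 0 0.032 0 0 0",
)

```text
clock: 34.72
eef_pos: [0.5557, -0.1435, 0.0542]
orientation: [2.221, 2.221, 0.0]
ft_force: [-0.7, 0.4, -0.9]
opening: 0.0579
```

Request:
play_rows(
  increments="0 0 0.0015 0 0 0;0 0 0.0025 0 0 0;0 0 0.0025 0 0 0",
)

```text
clock: 35.1
eef_pos: [0.5558, -0.1436, 0.054]
orientation: [2.22, 2.221, 0.001]
ft_force: [-8.1, 2.8, 25.5]
opening: 0.058
```

Request:
play_rows(
  increments="0 0 0 0 0 0;0 0 0 0 0 0;0 0 0 0 0 0;0 0 0 0 0 0;0 0 -0.05 0 0 0;0 0 -0.1 0 0 0;0 -0.05 -0.12 0 0 0;0 -0.1 -0.14 0 0 0;0 -0.1 -0.14 0 0 0;0 -0.1 -0.14 0 0 0",
  hand=0,
)

```text
clock: 36.35
eef_pos: [0.4811, -0.1437, 0.1572]
orientation: [2.221, 2.221, 0.0]
ft_force: [0.6, 0.3, 0.2]
opening: 0.0852
```

Run:
```python
from h import *
apply(0,-.1,.0345-.14);state();c,im=wshot('w25',[(.5555,-.1438,.076,.03)]);state();
a=cv2.imread('pics/w25_raw.png')
print(fit(a,c,(.5555,-.1438),[(.076,.03),(.076,.028)],span=.005))
s=cv2.cvtColor(snapshot('scene'),cv2.COLOR_RGB2BGR);cv2.imwrite('pics/s2.png',s)
cv2.imwrite('pics/w25z.png',np.hstack([crop(a,210,180,140,140,2.8),crop(s,265,175,140,140,2.8)]))
```

```text
cmd [ 0.4806 -0.1437  0.1572]
t 36.35 p [ 0.4811 -0.1437  0.1572] rv [2.2212e+00 2.2209e+00 4.0000e-04] F [0.57 0.29 0.2 ] open 0.0852
t 36.4 p [ 0.4812 -0.1436  0.157 ] rv [2.2213e+00 2.2216e+00 1.0000e-04] F [-0.76 -0.24  0.1 ] open 0.0858
(array([ 0.55595809, -0.14371275]), np.float64(-381.5558452965862))
```

View pics/w25.png

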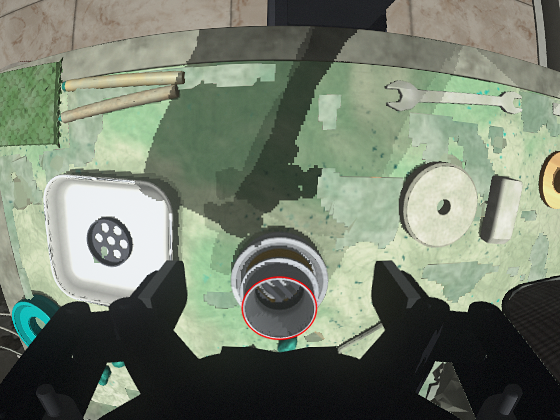

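View pics/w25z.png

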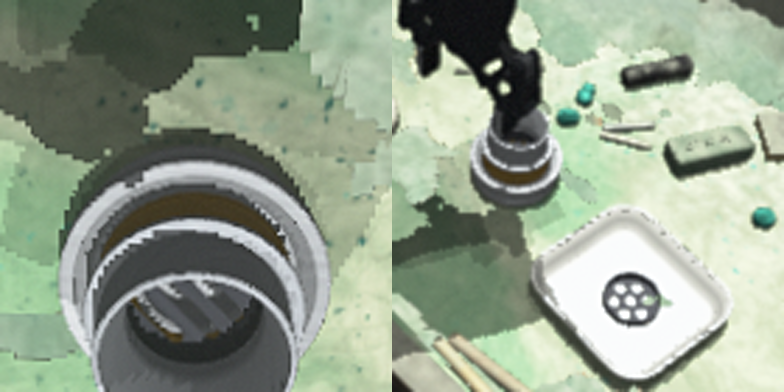

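```bash
python3 -c "
from workcell import *
print(finish_job())"
```

```text
the job is handed in; nothing more can be done
None
```

The gem sieve is changed over to its slotted plate and handed in at about 36.5 s.

**What I did, in order:**
- I stood the funnel upright on the felt wheel.
- I lowered the ring over the push-out post onto its foot, which pushed the coarse plate up and out.
- I laid the coarse plate flat, rim up, in the white tray.
- I set the slotted plate on the post, and the ring's lip picked it up as I lifted the ring.
- I put the ring back in the catch pan and the funnel on top.

**Last checks:**
- **Ring:** it touched down at the same tool height at which I first gripped it in the pan (0.0343 m). A picture showed the slotted plate lying flat inside it.
- **Funnel:** it met the ring's rim at the height expected for full seating (0.054 m). Its top rim matched the drawn circle at 76 mm height, centred on the pan to within about 1 mm, and its flange looks level.
- **Coarse plate:** it lies flat in the middle of the tray.
- **Fine plate:** I did not touch it.
- **Forces:** the largest reading at a move's end was about 26 N, when pressing things home. The gripper was clear of everything at hand-in.

**Disagreements:** some single-circle fits snapped to neighbouring edges and were up to about 12 mm off. I set those positions by overlay or a two-circle fit instead. The finger opening also read about 2–3 mm under the true diameters. No check on the work itself failed.

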